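# Zero the tack counter and hold a bracket in the corner of the welding jig

## Task

On the welding jig, turn the tack-counter knob back (counter-clockwise seen from above) to its zero stop. Then pick up the steel bracket, lay its foot flat on the jig plate with a long edge against the long fence and a short edge against the short fence, press it firmly into the corner so that it touches both fences at once, and finish while still gripping it and pressing it there, ready for tacking. Leave the tube, the coupling and the hammer where they are.

Things in the scene. Friction and masses are not known exactly. Their poses are not given: they have to be found in the camera images.
- corner (a point): Inner corner of the fixed welding jig, on its plate's top face (12 mm above the bench), where the planes of the two fence faces meet. Axes: x along the long fence towards the short fence, y towards the long fence, z up. Plate 280 x 200 x 12 mm; its centre is 80 mm to -x, 60 mm to -y of here. The fences are rigid and stand 25 mm above the plate. A part in the corner lies on the -x, -y side.
- fence_long: The long fence, a dark steel bar 140 x 20 x 25 mm (x, y, z of the jig) fixed on the plate. Origin at the centre of its underside; axes as the jig's. The face to press against looks to -y, 10 mm from the origin. The bar ends 10 mm short of the corner (relief gap).
- fence_short: The short fence, a dark steel bar 20 x 80 x 25 mm (x, y, z of the jig) fixed on the plate. Origin at the centre of its underside; axes as the jig's. The face to press against looks to -x, 10 mm from the origin. The bar ends 10 mm short of the corner (relief gap).
- counter_grip (a point): Grip point of the black tack-counter knob, on its upright axis, 37 mm above the jig plate, 180 mm to -x and 120 mm to -y of the corner. Its bar grip is 42 mm long, 14 mm thick, top 7 mm above this point; below it a disc 44 mm across, its top 14 mm above the plate, on a grey base 68 mm across. The x axis runs along the bar and turns with it; white pointer mark on the bar's -x end.
- counter (a joint): Angle of the tack-counter knob in rad: 0 at the zero stop (bar parallel to the jig's x axis, pointer mark to jig -x), growing as it is turned clockwise seen from above; starts at 0.6 to 1.3. Turn it counter-clockwise to the hard stop at 0. It turns easily (0.03 N m friction) and stays where it is left.
- bracket_mid (a point): Centre of the loose bright steel bracket (0.5 to 0.85 kg), 30 mm above its underside. Upside-down T: foot 80 x 60 x 16 mm (x, y, z), upright web 60 x 10 x 44 mm along x on its middle, with a round dark hole. Half-turned it is the same fit. Seated, this point is at x -40, y -30, z +30 mm from the corner. It lies in one of three places, the tube and the coupling in the others.
- tube: Bystander: loose square steel tube offcut 90 x 40 x 40 mm lying along its x axis, dark, open ends. Origin at the centre of its underside.
- coupling: Bystander: loose turned steel coupling, flange 60 mm across and 12 mm high with a hub 40 mm across, 34 mm high in all. Origin at the centre of its underside.
- hammer: Bystander: hammer 260 mm long lying on the bench, wooden handle, steel head. Origin at the middle of its length on the underside; x axis along it from handle to head.

How it is judged:
On the way:
1. the counter knob is turned back to its zero stop (value of joint counter below 0.08 rad), for 0.2 s.
At the end, for the whole second after the job is handed in: Knob within 0.12 rad of its zero stop; bracket flat on the jig plate (2 mm), within 3 mm and 0.05 rad of its seat in the corner, pressing each fence with more than 2 N and held by the fingers with more than 3 N, through the last second; bystanders moved less than 30 mm (value of joint counter below 0.12 rad and contact force between bracket and fence_long above 2 N and contact force between bracket and fence_short above 2 N and contact force between the fingers and bracket above 3 N and x of bracket_mid in the frame of corner between -0.043 and -0.037 m and y of bracket_mid in the frame of corner between -0.033 and -0.027 m and z of bracket_mid in the frame of corner below 0.032 m and angle between the x axis of bracket_mid and the x axis of corner, either way round below 0.05 rad and angle between bracket_mid's own z axis and vertical below 0.05 rad); the arm keeps its last pose, push and grip.
It fails at once if a bystander (tube, coupling or hammer) is moved more than 30 mm (distance of any of tube, coupling, hammer from where it was at the start of the episode above 0.03 m).
It also fails if it takes over 64 s, if anything falls off the work surface, if the arm or the gripper's body presses on something with over 40 N, if the wrist force passes 120 N, or if a joint passes its speed limit or range.

## Robot

A 6-joint arm with a two-finger parallel gripper is mounted at the origin on the work surface. World frame = base frame: x ahead of the robot, y to its left, z up, the work surface at z = 0. Lengths are in m, angles in rad, forces in N, time in s.
With the tool pointing down it reaches from about 0.225 to 0.875 m from the base axis. Payload 3.4 kg.
Tool frame: the origin (TCP) lies between the finger pads; the fingertips stand 11 mm ahead of it and the grasp point (between the pads) lies 8 mm behind it (tips_ahead is the distance from the TCP to the fingertips, in m); z points along the fingers, x is the direction in which the jaws open and shut, and the axes are right-handed (so a half turn about z gives the same grasp; the last joint's range is limited). The gripper opens to 85 mm and grips with 20 to 120 N. Pads are 22 mm wide; open, the fingers measure 114 mm over their backs; the gripper's body (76 mm by 85 mm) begins 54 mm behind the grasp point. The pads swing forward as they close: fully open they stand 13 mm farther back than shut.
Start: joints at [-1.274, 0.276, 1.505, -0, 1.361, -0.121], TCP at [0.233, -0.526, 0.207] pointing down, gripper open.
Joint ranges: [-2.89, 2.89], [-0.75, 2.08], [0.22, 2.7], [-1.18, 4.32], [0.11, 2.71], [-2.7, 2.7]. Speed limits (rad/s): [2.57, 2.57, 3.14, 3.14, 3.14, 3.14].

## Interface

Orientations are given as a unit quaternion [w, x, y, z].
In Python, from rig import get_state, get_image, sign_off, masks_of, tips_ahead gives the robot as it stands.
- The arm moves only by the tool play_rows, never from a script. Its argument "series" is a list of rows, each an object of numbers: "fingers": the closure, from -1 (fully open) to 1 (shut); "dx", "dy", "dz": the shift along the world's x, y, z in mm; "turn": the turn about the world's z in rad. A call has 1 to 20 rows; each row shifts and turns the pose as measured when the row begins; what a row does not reach is not made up. A row lasts 1/12 s, in which the tool goes at most 41.7 mm and 7.16 degrees, less where a joint would pass 70% of its speed; a pose out of reach is approached as far as the arm can. A call with a gripper value outside its range is refused whole. The fingers move at their own pace and stop on an object; "squeeze" is the grip in N (left out, the last holds). Time passes only in rows, so rows that do not move let the fingers close. It gives the time, the measured TCP pose, the force and the opening at its end, in the units of the state.
- get_state(): the state, without advancing time (a new reading comes with each control period).
- get_image(name): name is "scene" or "top" or "wrist"; returns a dict with "pixels" (384x512x3 uint8, red, green, blue), "vfov" (degrees; the focal length in pixels is half the picture's height over the tangent of half this angle, whatever the lens; pixels are square), "cx", "cy" (the principal point, pixels), "rvec" (rotation vector, rad) and "tvec" (3), from world to camera coordinates, as OpenCV has them; the wrist camera has in their place "hand_eye" (4x4, takes a point from camera to tool coordinates, whose origin is the TCP and whose axes are the tool frame's). Camera axes: x right, y down, z forward; pixel columns grow to the right and rows downward; lengths in m; the calibration is good to about 2 mm. A picture is of the moment at which its call begins: read the wrist's pose just before it. There is no depth.
- sign_off(): hands the job in, once; it reports no verdict.
Trained networks look in a picture, given as the dict that the camera call returned (one of the last four; its "shot" number tells which), for a name from the list of things; names that differ only in an ending like _2 or _b are one class to them, and where a whole thing is asked for, a point or a joint stands for the part that bears it (a point fixed in the world has none). Each returns a list of dicts, best first, with "p" (0 to 1); they miss things now and then, are a little off and sometimes report something else, mostly with a low value. They report only what shows in the picture. A call takes as long as a camera call.
- masks_of(picture, label): "region" (384x512 bool, what is visible of it) and "xy" ([column, row] in pixels, amid what is visible of it).
The state is a dict: "clock": time; "qpos": joint angles; "qd": joint speeds; "effort": joint torques, N m; "position": TCP position; "ee_rot": TCP orientation; "contact_force": force on the tool from outside, world axes, zero at the start; "moment": the same for the moment, N m; "width": finger opening in m.
Only numpy, scipy, OpenCV 4.12 (cv2) and the standard library are available. Lean on these libraries where they do the work, as an engineer would, in place of code of your own. Each camera call takes 0.05 s, during which the arm holds its last target. There are 200 camera calls.

## Working session

There is one attempt and no reset: what is moved stays moved. The work goes in short steps, Python scripts to look and compute and a tool call to move; the robot and the scene stay as the last step left them, time stands still between calls to the robot, and variables do not carry over. Pictures are saved under pics/ and viewed, about 8 in all and at most 12, crops included, and the job is handed in when it is done.

Besides the shell and the picture viewer there is one more tool, called after "Emit:" by a JSON object that holds its "op" and its "data". play_rows: Moves the arm, as the interface text tells. Its arguments: {"type":"object","properties":{"series":{"type":"array"},"squeeze":{"type":"number"}},"required":["series"]}

```bash
mkdir -p pics
cat > h.py <<'E'
import numpy as np, cv2
from rig import *
from scipy.spatial.transform import Rotation as R
def K(im):
    f=im['pixels'].shape[0]/2/np.tan(np.radians(im['vfov'])/2)
    return np.array([[f,0,im['cx']],[0,f,im['cy']],[0,0,1.]])
def extr(im,st=None):
    if 'rvec' in im:
        return cv2.Rodrigues(np.array(im['rvec'],float))[0],np.array(im['tvec'],float)
    T=np.eye(4);q=st['ee_rot'];T[:3,:3]=R.from_quat([q[1],q[2],q[3],q[0]]).as_matrix();T[:3,3]=st['position']
    M=np.linalg.inv(T@np.array(im['hand_eye']));return M[:3,:3],M[:3,3]
def ray(im,uv,st=None):
    r,t=extr(im,st);d=r.T@np.linalg.inv(K(im))@np.array([uv[0],uv[1],1.]);return -r.T@t,d/np.linalg.norm(d)
def onz(im,uv,z,st=None):
    o,d=ray(im,uv,st);return o+d*(z-o[2])/d[2]
def proj(im,P,st=None):
    r,t=extr(im,st);c=(r@np.atleast_2d(P).T).T+t;p=(K(im)@c.T).T;return p[:,:2]/p[:,2:]
def tri(rays):
    A=np.zeros((3,3));b=np.zeros(3)
    for o,d in rays:
        m=np.eye(3)-np.outer(d,d);A+=m;b+=m@o
    return np.linalg.solve(A,b)
def save(im,n,crop=None,s=1):
    p=im['pixels'][:,:,::-1]
    if crop: p=p[crop[1]:crop[3],crop[0]:crop[2]]
    cv2.imwrite('pics/'+n,cv2.resize(p,None,fx=s,fy=s,interpolation=cv2.INTER_CUBIC))
E
python3 - <<'E'
from h import *
np.set_printoptions(precision=3,suppress=True)
st=get_state();print({k:st[k] for k in('clock','position','ee_rot','contact_force','width')})
a=get_image('top');b=get_image('scene')
cv2.imwrite('pics/a.png',np.vstack([cv2.resize(x['pixels'][:,:,::-1],None,fx=.78,fy=.78) for x in(a,b)])) 
save(a,'top.png',s=1.5)
for n in('bracket_mid','counter_grip','fence_long','fence_short','tube','coupling','hammer'):
    A=masks_of(a,n);B=masks_of(b,n)
    for l,L in(('t',A),('s',B)): print(n,l,[(np.round(m['xy']),round(m['p'],2),int(m['region'].sum())) for m in L[:2]])
    if A and B: print('  tri',tri([ray(a,A[0]['xy']),ray(b,B[0]['xy'])]), 'z.02',onz(a,A[0]['xy'],.025))
E
```

```text
{'clock': 0.0, 'position': array([ 0.233, -0.525,  0.207]), 'ee_rot': array([-0.001,  0.838, -0.545, -0.001]), 'contact_force': array([-0.014,  0.934, -0.612]), 'width': 0.08551269876702094}
bracket_mid t [(array([324., 192.]), 0.55, 808)]
bracket_mid s [(array([191., 179.]), 0.93, 811)]
  tri [ 0.617 -0.18   0.   ] z.02 [ 0.615 -0.178  0.025]
counter_grip t [(array([203., 266.]), 0.81, 281)]
counter_grip s [(array([323., 190.]), 0.52, 322)]
  tri [0.431 0.106 0.032] z.02 [0.43  0.108 0.025]
fence_long t [(array([164., 208.]), 0.65, 545)]
fence_long s [(array([320., 246.]), 0.81, 846)]
  tri [0.567 0.203 0.026] z.02 [0.565 0.206 0.025]
fence_short t [(array([197., 180.]), 0.77, 350)]
fence_short s [(array([273., 241.]), 0.87, 478)]
  tri [0.635 0.129 0.034] z.02 [0.636 0.131 0.025]
tube t [(array([288., 249.]), 0.87, 692), (array([165., 211.]), 0.2, 561)]
tube s [(array([249., 163.]), 0.77, 734), (array([322., 243.]), 0.34, 890)]
  tri [ 0.477 -0.097  0.021] z.02 [ 0.474 -0.094  0.025]
coupling t [(array([369., 249.]), 0.84, 468), (array([164., 213.]), 0.54, 607)]
coupling s [(array([204., 135.]), 0.69, 302)]
  tri [ 0.478 -0.288  0.016] z.02 [ 0.478 -0.287  0.025]
hammer t [(array([362., 168.]), 0.82, 1360)]
hammer s [(array([132., 175.]), 0.89, 1167)]
  tri [ 0.699 -0.293 -0.012] z.02 [ 0.678 -0.273  0.025]
```

View pics/top.png

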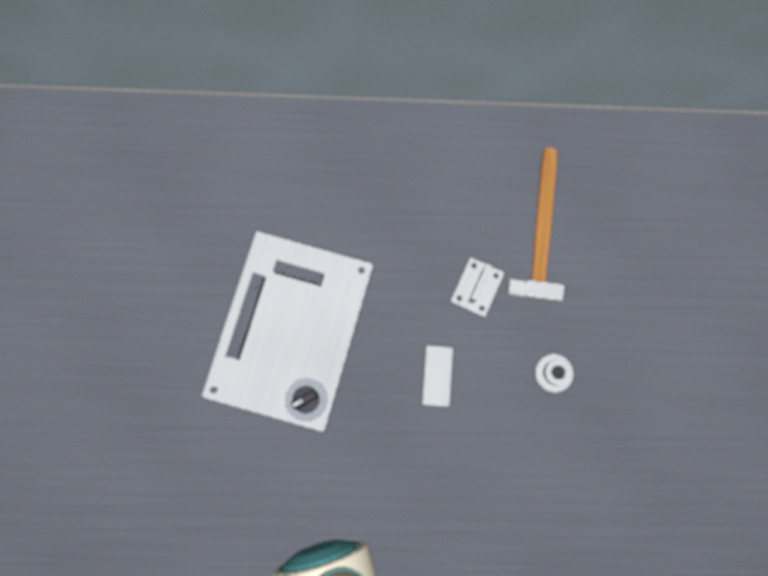

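The picture shows the jig (plate corners, full-size px, about (171,155), (248,175), (217,287), (135,265)), knob at (204,266), bracket at (318,191) with the hammer head just right of it, tube at (292,251) and coupling at (370,248).

Run:
```python
from h import *
np.set_printoptions(precision=3,suppress=True)
st=get_state();q=st['ee_rot'];M=R.from_quat([q[1],q[2],q[3],q[0]]).as_matrix();print('tool x',M[:,0],'yaw',np.arctan2(M[1,0],M[0,0]))
a=get_image('top');g=cv2.cvtColor(a['pixels'],cv2.COLOR_RGB2GRAY)
m=(g>165).astype(np.uint8);c=max([c for c in cv2.findContours(m,0,2)[0]],key=cv2.contourArea)
r=cv2.minAreaRect(c);P=np.array([onz(a,p,.012) for p in cv2.boxPoints(r)]);print(P[:,:2],np.linalg.norm(np.diff(P,axis=0),axis=1))
i=np.argsort(-P[:,0]);P=P[i] # top two first
top=sorted(P[:2],key=lambda p:-p[1]);bot=sorted(P[2:],key=lambda p:-p[1])
x=(top[0]-bot[0])+(top[1]-bot[1]);yaw=np.arctan2(x[1],x[0]);C=P.mean(0)
ex=np.array([np.cos(yaw),np.sin(yaw),0]);ey=np.array([-ex[1],ex[0],0])
cor=C+.08*ex+.06*ey;print('jig yaw',yaw,'corner',cor,'knob',cor-.18*ex-.12*ey)
B=masks_of(a,'bracket_mid')
for z in(0,.016,.03):print(onz(a,B[0]['xy'],z))
rr=cv2.minAreaRect(cv2.findNonZero(B[0]['region'].astype(np.uint8)));print(rr)
w=get_image('wrist');print('he',np.array(w['hand_eye']),w['vfov'])
```

```text
tool x [ 0.406 -0.914  0.   ] yaw -1.1530523380622275
[[0.43  0.271]
 [0.707 0.21 ]
 [0.653 0.007]
 [0.379 0.077]] [0.284 0.211 0.283]
jig yaw -0.23458304194580726 corner [0.634 0.181 0.012] knob [0.431 0.106 0.012]
[ 0.622 -0.172  0.   ]
[ 0.619 -0.17   0.016]
[ 0.617 -0.167  0.03 ]
((318.0609436035156, 190.9512176513672), (24.654590606689453, 32.965911865234375), 24.775144577026367)
he [[ 1.    -0.     0.001  0.   ]
 [ 0.     0.964  0.264 -0.068]
 [-0.001 -0.264  0.964 -0.166]
 [ 0.     0.     0.     1.   ]] 69.52484868776295
```

Emit:
{"op": "play_rows", "data": {"series": [{"fingers":-0.3,"dx":12,"dy":38,"dz":5,"turn":0.1},{"dx":12,"dy":38,"dz":5,"turn":0.1,"fingers":-0.3},{"dx":12,"dy":38,"dz":5,"turn":0.1,"fingers":-0.3},{"dx":12,"dy":38,"dz":5,"turn":0.1,"fingers":-0.3},{"dx":12,"dy":38,"dz":5,"turn":0.1,"fingers":-0.3},{"dx":12,"dy":38,"dz":5,"turn":0.1,"fingers":-0.3},{"dx":12,"dy":38,"dz":5,"turn":0.1,"fingers":-0.3},{"dx":12,"dy":38,"dz":5,"turn":0.1,"fingers":-0.3},{"dx":12,"dy":38,"turn":0.1,"fingers":-0.3},{"dx":12,"dy":38,"turn":0.1,"fingers":-0.3},{"dx":12,"dy":38,"turn":0.1,"fingers":-0.3},{"dx":12,"dy":38,"turn":0.1,"fingers":-0.3},{"dx":12,"dy":38,"turn":0.1,"fingers":-0.3},{"dx":12,"dy":38,"turn":0.1,"fingers":-0.3},{"dx":12,"dy":38,"turn":0.1,"fingers":-0.3},{"dx":12,"dy":38,"turn":0.1,"fingers":-0.3}]}}

```text
invalid input at $.series[8]: expected keys fingers, dx, dy, dz, turn
```

Emit:
{"op": "play_rows", "data": {"series": [{"fingers":-0.3,"dx":12,"dy":38,"dz":5,"turn":0.1},{"dx":12,"dy":38,"dz":5,"turn":0.1,"fingers":-0.3},{"dx":12,"dy":38,"dz":5,"turn":0.1,"fingers":-0.3},{"dx":12,"dy":38,"dz":5,"turn":0.1,"fingers":-0.3},{"dx":12,"dy":38,"dz":5,"turn":0.1,"fingers":-0.3},{"dx":12,"dy":38,"dz":5,"turn":0.1,"fingers":-0.3},{"dx":12,"dy":38,"dz":5,"turn":0.1,"fingers":-0.3},{"dx":12,"dy":38,"dz":5,"turn":0.1,"fingers":-0.3},{"dx":12,"dy":38,"dz":0,"turn":0.1,"fingers":-0.3},{"dx":12,"dy":38,"dz":0,"turn":0.1,"fingers":-0.3},{"dx":12,"dy":38,"dz":0,"turn":0.1,"fingers":-0.3},{"dx":12,"dy":38,"dz":0,"turn":0.1,"fingers":-0.3},{"dx":12,"dy":38,"dz":0,"turn":0.1,"fingers":-0.3},{"dx":12,"dy":38,"dz":0,"turn":0.1,"fingers":-0.3},{"dx":12,"dy":38,"dz":0,"turn":0.1,"fingers":-0.3},{"dx":12,"dy":38,"dz":0,"turn":0.1,"fingers":-0.3}]}}

```text
clock: 2.28
position: [0.4255, 0.1, 0.2506]
ee_rot: [0.002, 0.968, 0.252, 0.009]
contact_force: [0.5, -1.5, -0.5]
width: 0.0553
```

Run:
```python
from h import *
np.set_printoptions(precision=3,suppress=True)
st=get_state();w=get_image('wrist');save(w,'w1.png',s=1.5);np.save('w1.npy',[dict(st=st,im=w)],allow_pickle=True)
for n in('counter_grip','fence_long','fence_short'):
    for m in masks_of(w,n)[:2]:print(n,m['p'],m['xy'],onz(w,m['xy'],.04,st))
P=[.634,.181,.012];print(proj(w,P,st),st['width'])
```

```text
counter_grip 0.64 [259.4, 157.8] [0.429 0.108 0.04 ]
fence_long 0.98 [375.2, 137.7] [0.553 0.208 0.04 ]
fence_short 0.95 [384.4, 210.0] [0.626 0.129 0.04 ]
[[400.402 177.851]] 0.05531823130717625
```

View pics/w1.png

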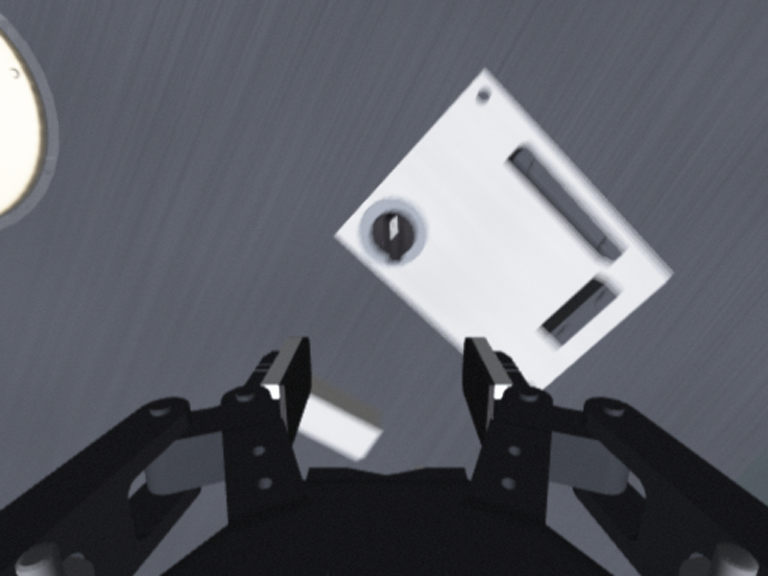

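The wrist picture shows the whole jig: knob (263,155) full-size px with pointer up, plate corners (323,45), (223,157), (448,182), fences at right, and the fingers half closed.

```bash
cat > jig.py <<'E'
from h import *
def jig(w,st,gc):
    g=cv2.cvtColor(w['pixels'],cv2.COLOR_RGB2GRAY);m=(g>150).astype(np.uint8)
    cs=cv2.findContours(m,cv2.RETR_EXTERNAL,cv2.CHAIN_APPROX_NONE)[0]
    uv=proj(w,[gc[0],gc[1],.012],st)[0]
    c=max([c for c in cs],key=lambda c:cv2.contourArea(c) if cv2.pointPolygonTest(c,(float(uv[0]),float(uv[1])),False)>=-30 else 0)
    W=np.array([onz(w,p[0],.012,st)[:2] for p in c]);return W
def fit(W,x0):
    from scipy.optimize import least_squares
    h=np.array([.14,.10])
    def res(p):
        c,s=np.cos(p[2]),np.sin(p[2]);L=(W-p[:2])@np.array([[c,-s],[s,c]])
        d=np.abs(L)-h;return np.where((d>0).all(1),np.linalg.norm(d,axis=1),d.max(1))
    r=least_squares(res,x0,loss='soft_l1',f_scale=.001);p=r.x
    ex=np.array([np.cos(p[2]),np.sin(p[2])]);ey=np.array([-ex[1],ex[0]])
    return p,p[:2]+.08*ex+.06*ey,p[:2]-.1*ex-.06*ey,np.median(np.abs(res(p)))
E
python3 - <<'E'
from jig import *
np.set_printoptions(precision=4,suppress=True)
d=np.load('w1.npy',allow_pickle=True)[0];w,st=d['im'],d['st']
W=jig(w,st,(.53,.14));print(W.shape);print('plate,corner,knob,err',fit(W,[.54,.14,-.235]))
g=cv2.cvtColor(w['pixels'],cv2.COLOR_RGB2GRAY)[140:176,246:282];save(w,'knob.png',(233,125,293,185),8)
p=onz(w,(394/1.5,224/1.5),.056,st);q=onz(w,(396/1.5,258/1.5),.056,st);v=p-q;print('bar',p,q,'ptr yaw',np.arctan2(v[1],v[0]))
a=get_image('top');W=jig(a,None,(.53,.14));print('top',fit(W,[.54,.14,-.235]))
E
```

```text
(506, 2)
plate,corner,knob,err (array([ 0.5441,  0.1455, -0.233 ]), array([0.6357, 0.1854]), array([0.4329, 0.1102]), np.float64(0.000741498552480381))
bar [0.4259 0.1217 0.056 ] [0.4423 0.0964 0.056 ] ptr yaw 2.143954129330079
top (array([ 0.4952,  0.1836, -0.4951]), array([0.5941, 0.1984]), array([0.3787, 0.1783]), np.float64(0.030198579783878354))
```

View pics/knob.png

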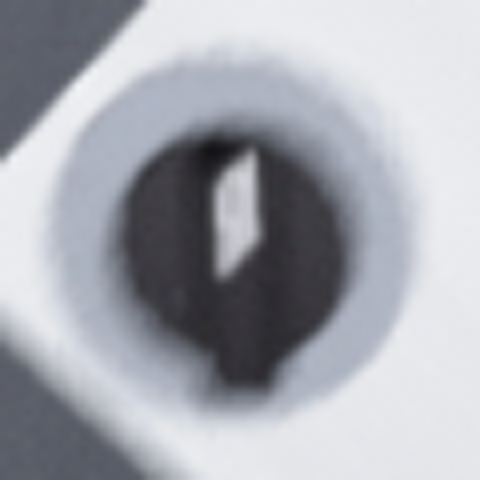

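Knob pointer is at about yaw 2.13, so the counter is ~0.78; the bar centre agrees with the plate fit. Descend and grip.

Emit:
{"op": "play_rows", "data": {"series": [{"fingers":-0.3,"dx":7,"dy":10,"dz":-30,"turn":0.06},{"fingers":-0.3,"dx":0,"dy":0,"dz":-35,"turn":0},{"fingers":-0.3,"dx":0,"dy":0,"dz":-35,"turn":0},{"fingers":-0.3,"dx":0,"dy":0,"dz":-35,"turn":0},{"fingers":-0.3,"dx":0,"dy":0,"dz":-30,"turn":0},{"fingers":-0.3,"dx":0,"dy":0,"dz":0,"turn":0}]}}

```text
clock: 3.03
position: [0.4337, 0.0966, 0.0842]
ee_rot: [0.005, 0.963, 0.269, 0.014]
contact_force: [-1.3, -0.6, -1.1]
width: 0.0553
```

```bash
python3 -c "
from h import *
import rig,inspect
print(tips_ahead() if callable(tips_ahead) else tips_ahead)
s=get_state();print(s['position'],s['ee_rot'],s['width'],s['contact_force'])"
```

```text
0.011
[0.43366958 0.09658738 0.08423208] [0.00514015 0.96291481 0.26941142 0.01364307] 0.05529842392159483 [-1.31999355 -0.56545145 -1.08701274]
```

Emit:
{"op": "play_rows", "data": {"series": [{"fingers":-0.3,"dx":-1,"dy":13,"dz":-15,"turn":0.01},{"fingers":-0.3,"dx":0,"dy":0,"dz":-15,"turn":0},{"fingers":-0.3,"dx":0,"dy":0,"dz":-6,"turn":0},{"fingers":-0.3,"dx":0,"dy":0,"dz":0,"turn":0}]}}

```text
clock: 3.37
position: [0.4344, 0.1033, 0.0504]
ee_rot: [0.006, 0.963, 0.268, 0.014]
contact_force: [0.8, -0.9, 0.4]
width: 0.0555
```

Emit:
{"op": "play_rows", "data": {"series": [{"fingers":-0.3,"dx":-1,"dy":8,"dz":-5,"turn":0.02},{"fingers":-0.3,"dx":0,"dy":2,"dz":-1,"turn":0},{"fingers":0.3,"dx":0,"dy":0,"dz":0,"turn":0},{"fingers":1,"dx":0,"dy":0,"dz":0,"turn":0},{"fingers":1,"dx":0,"dy":0,"dz":0,"turn":0},{"fingers":1,"dx":0,"dy":0,"dz":0,"turn":0},{"fingers":1,"dx":0,"dy":0,"dz":0,"turn":0},{"fingers":1,"dx":0,"dy":0,"dz":0,"turn":0}], "squeeze": 25}}

```text
clock: 4.03
position: [0.4384, 0.1129, 0.0501]
ee_rot: [0.007, 0.961, 0.277, 0.02]
contact_force: [-1.1, -0.8, -0.6]
width: -0.0001
```

Run:
```python
from h import *
st=get_state();w=get_image('wrist');b=get_image('scene')
cv2.imwrite('pics/m.png',np.hstack([cv2.resize(w['pixels'][:,:,::-1],(440,330)),cv2.resize(b['pixels'][140:260,240:400,::-1],(440,330))[:,:,:]])[:, :800])
print(st['position'],st['width'],proj(w,[.433,.110,.049],st),proj(b,[.433,.110,.056]),proj(b,st['position']))
```

```text
[0.43838198 0.11290145 0.05007639] -0.00010152556605047972 [[246.83654488 218.98892802]] [[325.99503066 184.22340897]] [[325.23062027 187.74200912]]
```

View pics/m.png

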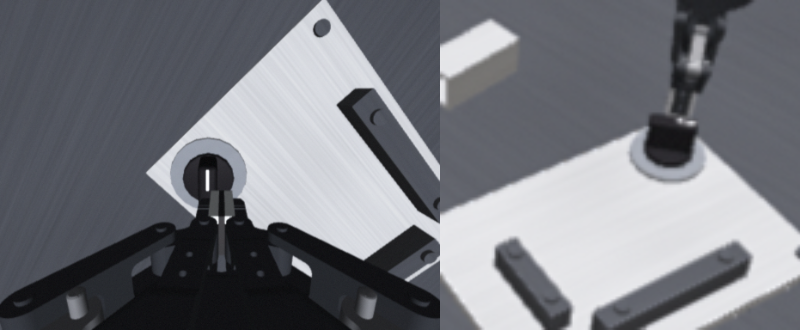

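The fingers closed beyond the tail end of the bar (wrist view: knob disc centre ≈(242,201), tips ≈(258,227) full-size px). Recompute the knob position from this close view.

Run:
```python
from h import *
np.set_printoptions(precision=4,suppress=True)
st=get_state();w=get_image('wrist');np.save('w2.npy',[dict(st=st,im=w)],allow_pickle=True);save(w,'w2.png',(170,120,340,260),4.5)
hsv=cv2.cvtColor(w['pixels'],cv2.COLOR_RGB2HSV);print(st['position'],R.from_quat(np.roll(st['ee_rot'],-1)).as_matrix())
print('disc',onz(w,(242,201),.026,st),'tips',onz(w,(258,227),.04,st), 'proj TCP,tip',proj(w,[st['position'],st['position']-np.array([0,0,.011])],st))
m=masks_of(w,'counter_grip');print([(x['p'],x['xy'],onz(w,x['xy'],.05,st)) for x in m])
```

```text
[0.4384 0.1129 0.05  ] [[ 0.846   0.5315  0.0427]
 [ 0.5321 -0.8467 -0.0028]
 [ 0.0346  0.0251 -0.9991]]
disc [0.4278 0.1117 0.026 ] tips [0.4446 0.1056 0.04  ] proj TCP,tip [[256.3548 220.1054]
 [255.8324 213.6556]]
[(0.93, [241.8, 204.7], array([0.4249, 0.117 , 0.05  ]))]
```

View pics/w2.png

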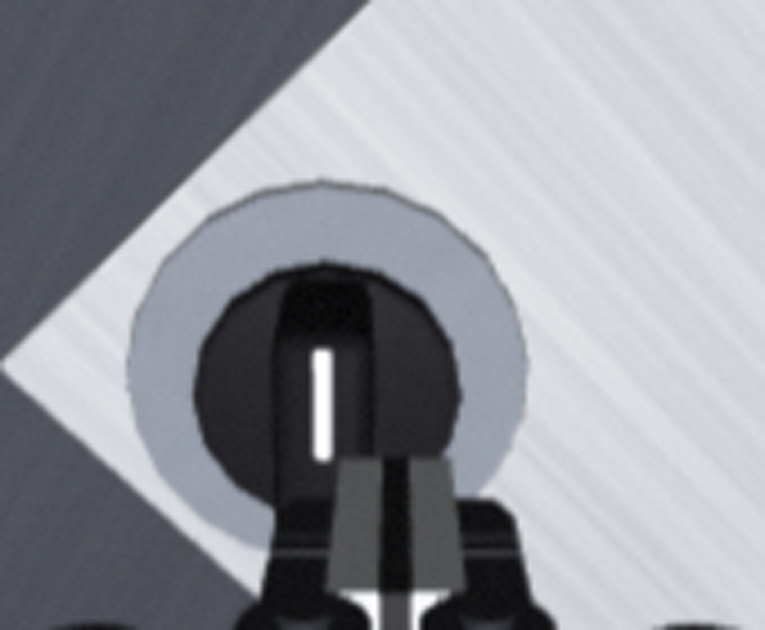

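The close view shows the bar upright in the picture (columns ~231–253), the shut pads lying over it at (258,222): they seem to be above the bar top. Triangulate the pointer and the plate corner from both wrist views to check heights.

Run:
```python
from jig import *
np.set_printoptions(precision=4,suppress=True)
A=np.load('w1.npy',allow_pickle=True)[0];B=np.load('w2.npy',allow_pickle=True)[0]
def t(a,b):
    r=[ray(A['im'],a,A['st']),ray(B['im'],b,B['st'])];X=tri(r);print(X,'resid px',proj(A['im'],X,A['st'])[0]-a,proj(B['im'],X,B['st'])[0]-b)
t((262.6,151.6),(241.6,210))
t((335/1.5,236/1.5),(170.2,200.5))
W=jig(B['im'],B['st'],(.53,.14));print(len(W))
print('disc',onz(B['im'],(242.7,206.5),.026,B['st']))
for X in([.4329,.1102,.026],[.4329,.1102,.056]):print(proj(B['im'],X,B['st']),proj(A['im'],X,A['st']))
```

```text
[0.425  0.1198 0.0659] resid px [-1.0329 -0.1796] [2.2707 0.4906]
[0.3844 0.0795 0.0134] resid px [-0.6117 -0.5132] [1.1877 0.9915]
1217
disc [0.4304 0.1084 0.026 ]
[[246.9317 206.187 ]] [[262.2148 155.9589]]
[[246.918  223.1572]] [[262.9949 159.6123]]
```

Heights agree with the text (plate ~0.013), so I grasped too high and ~8 mm sideways. Open, re-centre, go deeper.

Emit:
{"op": "play_rows", "data": {"series": [{"fingers":-0.3,"dx":0,"dy":0,"dz":12,"turn":0},{"fingers":-0.3,"dx":-4,"dy":-2,"dz":8,"turn":0},{"fingers":-0.3,"dx":-4,"dy":-2,"dz":0,"turn":0},{"fingers":-0.3,"dx":0,"dy":0,"dz":0,"turn":0},{"fingers":-0.3,"dx":0,"dy":0,"dz":0,"turn":0}]}}

```text
clock: 4.65
position: [0.4284, 0.1083, 0.0699]
ee_rot: [0.007, 0.961, 0.277, 0.019]
contact_force: [-0.1, -0.6, 0.2]
width: 0.0553
```

Run:
```python
from h import *
np.set_printoptions(precision=4,suppress=True)
st=get_state();w=get_image('wrist');save(w,'w3.png',(130,120,390,310),3)
print(st['position'],st['width'],R.from_quat(np.roll(st['ee_rot'],-1)).as_matrix()[:,2],st['contact_force'])
```

```text
[0.4284 0.1083 0.0699] 0.05529683357457886 [ 0.0403 -0.0031 -0.9992] [-0.0971 -0.6402  0.2434]
```

View pics/w3.png

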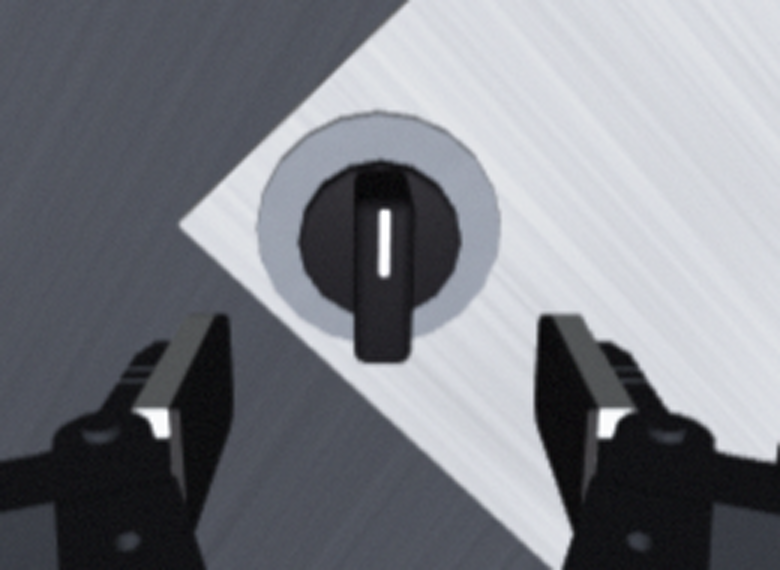

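The bar (column 384 of the crop) is centred between the pads (233 and 537). Go straight down.

Emit:
{"op": "play_rows", "data": {"series": [{"fingers":-0.3,"dx":0,"dy":1,"dz":-12,"turn":0},{"fingers":-0.3,"dx":0,"dy":0,"dz":-10,"turn":0},{"fingers":-0.3,"dx":0,"dy":0,"dz":-8,"turn":0},{"fingers":-0.3,"dx":0,"dy":0,"dz":-4,"turn":0},{"fingers":-0.3,"dx":0,"dy":0,"dz":0,"turn":0}]}}

```text
clock: 5.12
position: [0.428, 0.1091, 0.0337]
ee_rot: [0.007, 0.961, 0.277, 0.019]
contact_force: [0.3, -0.5, 0.2]
width: 0.0554
```

Emit:
{"op": "play_rows", "data": {"series": [{"fingers":-0.3,"dx":0,"dy":0,"dz":6,"turn":0},{"fingers":-0.3,"dx":0,"dy":0,"dz":0,"turn":0},{"fingers":1,"dx":0,"dy":0,"dz":0,"turn":0},{"fingers":1,"dx":0,"dy":0,"dz":0,"turn":0},{"fingers":1,"dx":0,"dy":0,"dz":0,"turn":0},{"fingers":1,"dx":0,"dy":0,"dz":0,"turn":0},{"fingers":1,"dx":0,"dy":0,"dz":0,"turn":0},{"fingers":1,"dx":0,"dy":0,"dz":0,"turn":0}], "squeeze": 20}}

```text
clock: 5.78
position: [0.4294, 0.1093, 0.0417]
ee_rot: [0.007, 0.961, 0.277, 0.02]
contact_force: [-0.8, 0.4, -0.8]
width: 0.0001
```

Run:
```python
from h import *
np.set_printoptions(precision=4,suppress=True)
st=get_state();w=get_image('wrist');b=get_image('scene');np.save('w4.npy',[dict(st=st,im=w)],allow_pickle=True)
p=cv2.resize(w['pixels'][120:310,150:350,::-1],None,fx=2,fy=2,interpolation=2);q=cv2.resize(b['pixels'][150:213,290:357,::-1],(404,380),interpolation=2)
cv2.imwrite('pics/w4.png',np.hstack([p,q[:,:400]]));print(p.shape,st['position'],st['width'])
```

```text
(380, 400, 3) [0.4294 0.1093 0.0417] 6.566282363200171e-05
```

View pics/w4.png

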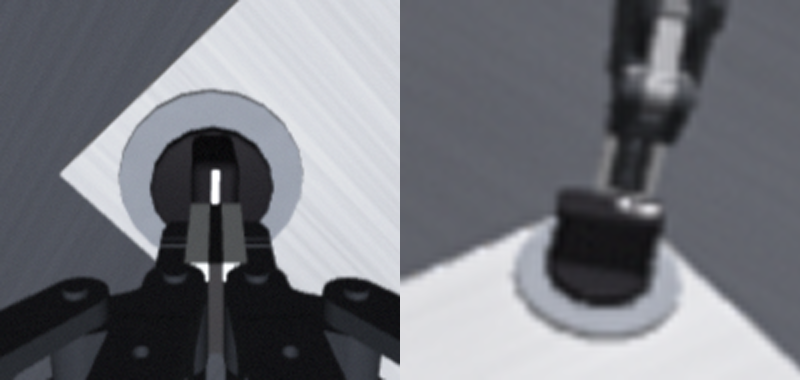

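Run:
```python
from h import *
np.set_printoptions(precision=1,suppress=True)
st=get_state();b=get_image('scene');w=get_image('wrist');r,t=extr(b);print('cam',(-r.T@t)*1000)
s=6.03;f=lambda X:(proj(b,X)-[290,150])*s+[400,0]
T=R.from_quat(np.roll(st['ee_rot'],-1)).as_matrix();P=np.array(st['position'])
g=lambda X:(proj(w,X,st)-[150,120])*2
for n,X in dict(tcp=P,tip=P+T[:,2]*.011,grasp=P-T[:,2]*.008,back=P-T[:,2]*.06,knobtop=[.4329,.1102,.056],disc=[.4329,.1102,.026],ptr=[.4329-.021*.53,.1102+.021*.847,.056],tail=[.4329+.021*.53,.1102-.021*.847,.056]).items():print(n,f(X),g(X))
```

```text
cam [1050.9  455.2  678. ]
tcp [[615.6 227.8]] [[212.7 200.2]]
tip [[610.7 248.4]] [[212.8 188.1]]
grasp [[619.3 212.6]] [[212.6 210. ]]
back [[643.9 109.6]] [[212.  304.4]]
knobtop [[617.6 206.5]] [[226.1 222.8]]
disc [[606.2 261.7]] [[221.3 185.1]]
ptr [[671.7 215.3]] [[226.7 155.8]]
tail [[563.9 197.8]] [[225.6 284.9]]
```

Both views agree the shut pads end about at the bar's top (scene crop (632,205)), i.e. the tips stand higher than the nominal 11 mm ahead of the TCP. Open and go deeper in small steps, watching force.

Emit:
{"op": "play_rows", "data": {"series": [{"fingers":-0.3,"dx":0,"dy":0,"dz":8,"turn":0},{"fingers":-0.3,"dx":0,"dy":0,"dz":0,"turn":0},{"fingers":-0.3,"dx":0,"dy":0,"dz":0,"turn":0},{"fingers":-0.3,"dx":0,"dy":0,"dz":-8,"turn":0},{"fingers":-0.3,"dx":0,"dy":0,"dz":-7,"turn":0},{"fingers":-0.3,"dx":0,"dy":0,"dz":-5,"turn":0},{"fingers":-0.3,"dx":0,"dy":0,"dz":-3,"turn":0},{"fingers":-0.3,"dx":0,"dy":0,"dz":0,"turn":0}]}}

```text
clock: 6.65
position: [0.4289, 0.1092, 0.0248]
ee_rot: [0.007, 0.961, 0.277, 0.02]
contact_force: [-0.1, -0.1, 0.3]
width: 0.0559
```

Emit:
{"op": "play_rows", "data": {"series": [{"fingers":0.4,"dx":0,"dy":0,"dz":0,"turn":0},{"fingers":0.6,"dx":0,"dy":0,"dz":0,"turn":0},{"fingers":0.6,"dx":0,"dy":0,"dz":0,"turn":0},{"fingers":0.6,"dx":0,"dy":0,"dz":0,"turn":0}], "squeeze": 20}}

```text
clock: 6.98
position: [0.4284, 0.1091, 0.0239]
ee_rot: [0.007, 0.961, 0.277, 0.019]
contact_force: [-0.4, 0.1, 0.1]
width: 0.0171
```

Emit:
{"op": "play_rows", "data": {"series": [{"fingers":1,"dx":0,"dy":0,"dz":0,"turn":0},{"fingers":1,"dx":0,"dy":0,"dz":0,"turn":0},{"fingers":1,"dx":0,"dy":0,"dz":0,"turn":0},{"fingers":1,"dx":0,"dy":0,"dz":0,"turn":0}]}}

```text
clock: 7.32
position: [0.4292, 0.1097, 0.0242]
ee_rot: [0.007, 0.961, 0.277, 0.02]
contact_force: [0.8, 0.3, -1.4]
width: 0.0133
```

Gripped at 13.3 mm: the fingers really are about 15–25 mm shorter than the nominal TCP suggests; I'll remember it. Turn counter-clockwise.

Emit:
{"op": "play_rows", "data": {"series": [{"fingers":1,"dx":0,"dy":0,"dz":0,"turn":0.1},{"fingers":1,"dx":0,"dy":0,"dz":0,"turn":0.1},{"fingers":1,"dx":0,"dy":0,"dz":0,"turn":0.1},{"fingers":1,"dx":0,"dy":0,"dz":0,"turn":0.1},{"fingers":1,"dx":0,"dy":0,"dz":0,"turn":0.1},{"fingers":1,"dx":0,"dy":0,"dz":0,"turn":0.1},{"fingers":1,"dx":0,"dy":0,"dz":0,"turn":0.06}]}}

```text
clock: 7.9
position: [0.4275, 0.1085, 0.0242]
ee_rot: [0.001, 0.81, 0.586, 0.019]
contact_force: [0.6, 1.4, -1.6]
width: 0.0129
```

```bash
cat > s.py <<'E'
from h import *
np.set_printoptions(precision=4,suppress=True)
s=get_state();T=R.from_quat(np.roll(s['ee_rot'],-1)).as_matrix()
print(s['position'],'yaw',np.arctan2(T[1,0],T[0,0]),'z',T[:,2],'F',s['contact_force'],'M',s['moment'],s['width'],s['clock'])
E
python3 s.py
```

```text
[0.4275 0.1085 0.0242] yaw 1.253674799096228 z [ 0.0319  0.0214 -0.9993] F [ 0.5775  1.3969 -1.5626] M [-0.0376 -0.0587 -0.0384] 0.012865177115767712 7.9
```

Yaw 1.25; the stop is expected near 1.34. Continue into the stop.

Emit:
{"op": "play_rows", "data": {"series": [{"fingers":1,"dx":0,"dy":0,"dz":0,"turn":0.06},{"fingers":1,"dx":0,"dy":0,"dz":0,"turn":0.06},{"fingers":1,"dx":0,"dy":0,"dz":0,"turn":0.06},{"fingers":1,"dx":0,"dy":0,"dz":0,"turn":0.04},{"fingers":1,"dx":0,"dy":0,"dz":0,"turn":0.04}]}}

```text
clock: 8.32
position: [0.4263, 0.1088, 0.0245]
ee_rot: [-0.004, 0.727, 0.686, 0.019]
contact_force: [0.5, -2.1, -2.7]
width: 0.0133
```

```bash
python3 s.py
```

```text
[0.4263 0.1088 0.0245] yaw 1.5131614066531116 z [ 0.0228  0.0321 -0.9992] F [ 0.5006 -2.0759 -2.6734] M [-0.3168 -0.1475 -1.6373] 0.01329305693479892 8.3167
```

Hard stop reached (moment −1.6 N m). Release, rise, look at the knob on the way and go to the bracket.

Emit:
{"op": "play_rows", "data": {"series": [{"fingers":0,"dx":0,"dy":0,"dz":0,"turn":0},{"fingers":-0.3,"dx":0,"dy":0,"dz":0,"turn":0},{"fingers":-0.3,"dx":0,"dy":0,"dz":25,"turn":0},{"fingers":-0.3,"dx":0,"dy":0,"dz":35,"turn":0},{"fingers":-0.3,"dx":0,"dy":0,"dz":40,"turn":0},{"fingers":-0.3,"dx":0,"dy":0,"dz":40,"turn":0},{"fingers":-0.3,"dx":0,"dy":0,"dz":40,"turn":0},{"fingers":-0.3,"dx":0,"dy":0,"dz":20,"turn":0},{"fingers":-0.3,"dx":0,"dy":0,"dz":0,"turn":0}]}}

```text
clock: 9.07
position: [0.4202, 0.1066, 0.2331]
ee_rot: [-0.004, 0.728, 0.686, 0.015]
contact_force: [0.4, -0.8, 0.2]
width: 0.0555
```

```bash
python3 s.py
python3 - <<'E'
from jig import *
np.set_printoptions(precision=4,suppress=True)
st=get_state();w=get_image('wrist');np.save('w5.npy',[dict(st=st,im=w)],allow_pickle=True)
W=jig(w,st,(.53,.14));print(len(W),fit(W,[.544,.1455,-.233]))
# pointer: bright pixels within disc
u=proj(w,[.43,.109,.056],st)[0];print(u)
save(w,'w5.png',(max(0,int(u[0])-120),max(0,int(u[1])-100),int(u[0])+120,int(u[1])+80),3)
E
```

```text
[0.4202 0.1066 0.2331] yaw 1.5118921244050798 z [ 0.0158  0.027  -0.9995] F [ 0.3933 -0.7964  0.189 ] M [-0.0382 -0.011   0.0362] 0.05547274478201707 9.0667
688 (array([ 0.5424,  0.138 , -0.2551]), array([0.635 , 0.1759]), array([0.4305, 0.1052]), np.float64(0.0021004054803755723))
[256.1044 172.5143]
```

View pics/w5.png

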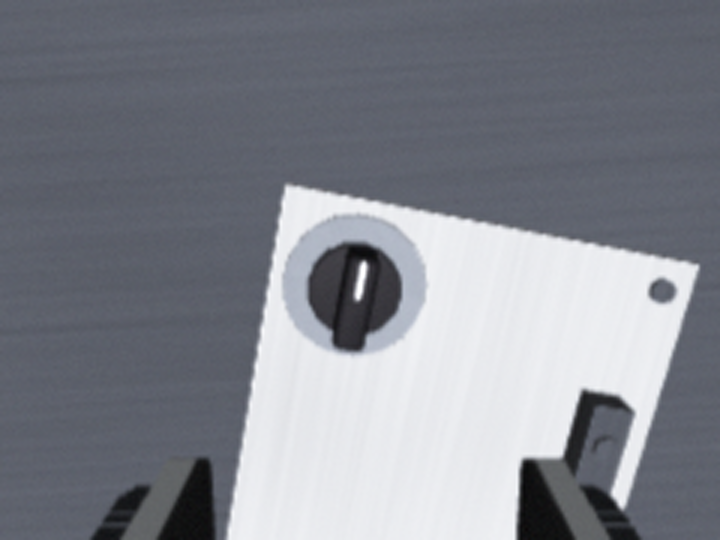

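Bar is now parallel to the plate's long edges, pointer to jig −x: knob at zero. Now to the bracket.

Emit:
{"op": "play_rows", "data": {"series": [{"fingers":-0.3,"dx":18,"dy":-31,"dz":3,"turn":-0.04},{"fingers":-0.3,"dx":18,"dy":-31,"dz":3,"turn":-0.04},{"fingers":-0.3,"dx":18,"dy":-31,"dz":3,"turn":-0.04},{"fingers":-0.3,"dx":18,"dy":-31,"dz":3,"turn":-0.04},{"fingers":-0.3,"dx":18,"dy":-31,"dz":3,"turn":-0.04},{"fingers":-0.3,"dx":18,"dy":-31,"dz":3,"turn":-0.04},{"fingers":-0.3,"dx":18,"dy":-31,"dz":3,"turn":-0.04},{"fingers":-0.3,"dx":18,"dy":-31,"dz":0,"turn":-0.04},{"fingers":-0.3,"dx":18,"dy":-31,"dz":0,"turn":-0.04},{"fingers":-0.3,"dx":0,"dy":0,"dz":0,"turn":0},{"fingers":-0.3,"dx":0,"dy":0,"dz":0,"turn":0}]}}

```text
clock: 10.03
position: [0.575, -0.1837, 0.2314]
ee_rot: [-0.016, 0.842, 0.539, 0.006]
contact_force: [-0.5, -0.4, 0.2]
width: 0.0557
```

```bash
python3 s.py
python3 - <<'E'
from h import *
np.set_printoptions(precision=4,suppress=True)
st=get_state();w=get_image('wrist');np.save('w6.npy',[dict(st=st,im=w)],allow_pickle=True);save(w,'w6.png',s=1.5)
for n in('bracket_mid','hammer','tube','coupling'):
  for m in masks_of(w,n)[:1]:
    print(n,m['p'],m['xy'],onz(w,m['xy'],.03,st))
    if n[0]=='b':
        c=max(cv2.findContours(m['region'].astype(np.uint8),0,2)[0],key=cv2.contourArea);r=cv2.minAreaRect(c)
        print(r);print(np.array([onz(w,p,.016,st) for p in cv2.boxPoints(r)]))
E
```

```text
[ 0.575  -0.1837  0.2314] yaw 1.1377471528574234 z [-0.0073  0.0323 -0.9995] F [-0.5377 -0.4464  0.2445] M [ 0.0674  0.0451 -0.0013] 0.055727032216343085 10.0333
bracket_mid 0.83 [276.2, 188.2] [ 0.6157 -0.1679  0.03  ]
((278.0, 187.5), (59.0, 42.0), 90.0)
[[ 0.5686 -0.1749  0.016 ]
 [ 0.5933 -0.1218  0.016 ]
 [ 0.6738 -0.1555  0.016 ]
 [ 0.6473 -0.2113  0.016 ]]
hammer 0.58 [230.4, 233.6] [ 0.649  -0.2545  0.03  ]
tube 0.91 [278.9, 59.0] [ 0.4671 -0.0986  0.03  ]
coupling 0.55 [153.0, 135.4] [ 0.4828 -0.2843  0.03  ]
```

View pics/w6.png

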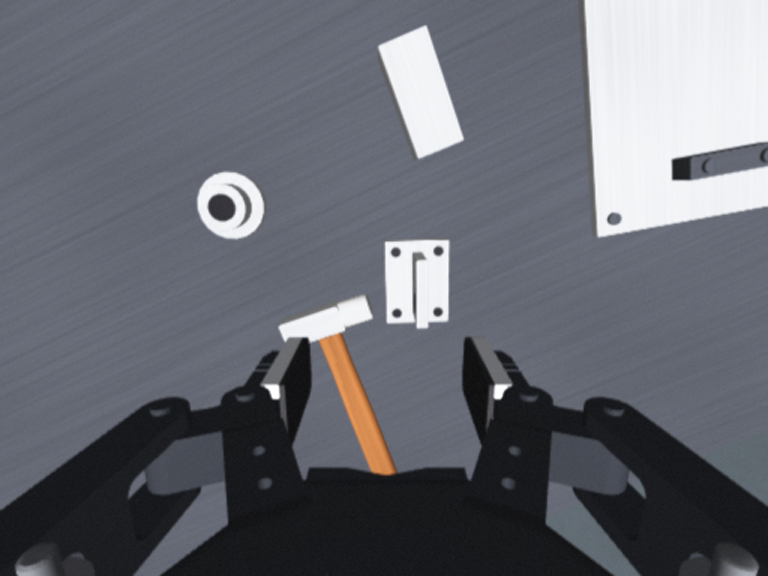

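Bracket foot corners (full px) are about (257.5,160.7), (299.3,160.5), (299.3,214), (258,215.3), web parallel to the pads; the hammer head ends at (248,205), just left. The pad spacing in the open-finger picture also gives a tip depth ~25 mm behind the nominal TCP, consistent with the knob.

Run:
```python
from h import *
np.set_printoptions(precision=4,suppress=True)
d=np.load('w6.npy',allow_pickle=True)[0];w,st=d['im'],d['st']
C=np.array([onz(w,p,.016,st) for p in((257.5,160.7),(299.3,160.5),(299.3,214),(258,215.3))])
v=(C[2]-C[1])+(C[3]-C[0]);print(C.mean(0),'yaw',np.arctan2(v[1],v[0]),np.linalg.norm(np.diff(C,axis=0),axis=1))
H=np.array([onz(w,p,.025,st) for p in((372/1.5,318/1.5),(368/1.5,296/1.5))]);print('hammer end',H)
# web top line ends
Wt=np.array([onz(w,(a/1.5,b/1.5),.06,st) for a,b in((420,262),(422,327))]);print('web',Wt,Wt.mean(0))
```

```text
[ 0.6211 -0.1652  0.016 ] yaw -0.40982757779052464 [0.0584 0.0791 0.0607]
hammer end [[ 0.6319 -0.2186  0.025 ]
 [ 0.6107 -0.2127  0.025 ]]
web [[ 0.5936 -0.156   0.06  ]
 [ 0.647  -0.1775  0.06  ]] [ 0.6203 -0.1668  0.06  ]
```

Emit:
{"op": "play_rows", "data": {"series": [{"fingers":0.3,"dx":25,"dy":9,"dz":-20,"turn":0.01},{"fingers":0.3,"dx":20,"dy":9,"dz":-25,"turn":0.01},{"fingers":0.3,"dx":0,"dy":0,"dz":-30,"turn":0},{"fingers":0.3,"dx":0,"dy":0,"dz":-30,"turn":0},{"fingers":0.3,"dx":0,"dy":0,"dz":-20,"turn":0},{"fingers":0.3,"dx":0,"dy":0,"dz":0,"turn":0},{"fingers":0.3,"dx":0,"dy":0,"dz":0,"turn":0}]}}

```text
clock: 10.87
position: [0.6211, -0.154, 0.1129]
ee_rot: [-0.009, 0.833, 0.553, 0.011]
contact_force: [0.4, -0.2, 0.1]
width: 0.0301
```

```bash
python3 s.py
```

```text
[ 0.6211 -0.154   0.1129] yaw 1.1730059039492244 z [ 0.0081  0.0264 -0.9996] F [ 0.3781 -0.2486  0.1262] M [ 0.0179 -0.0089 -0.0189] 0.030096428645706896 10.8667
```

Emit:
{"op": "play_rows", "data": {"series": [{"fingers":0.3,"dx":0,"dy":-11,"dz":-10,"turn":-0.01},{"fingers":0.3,"dx":0,"dy":0,"dz":-10,"turn":0},{"fingers":0.3,"dx":0,"dy":0,"dz":-8,"turn":0},{"fingers":0.3,"dx":0,"dy":0,"dz":0,"turn":0},{"fingers":0.3,"dx":0,"dy":0,"dz":0,"turn":0}]}}

```text
clock: 11.28
position: [0.6237, -0.1664, 0.0888]
ee_rot: [-0.004, 0.835, 0.549, 0.014]
contact_force: [-0.1, 0.2, -0.0]
width: 0.0296
```

```bash
python3 s.py
python3 - <<'E'
from h import *
st=get_state();w=get_image('wrist');save(w,'w7.png',(140,100,380,280),3)
E
```

```text
[ 0.6237 -0.1664  0.0888] yaw 1.1635765831818723 z [ 0.0179  0.0223 -0.9996] F [-0.1443  0.1982 -0.011 ] M [-0.0183 -0.0568  0.0469] 0.02960490711941644 11.2833
```

View pics/w7.png

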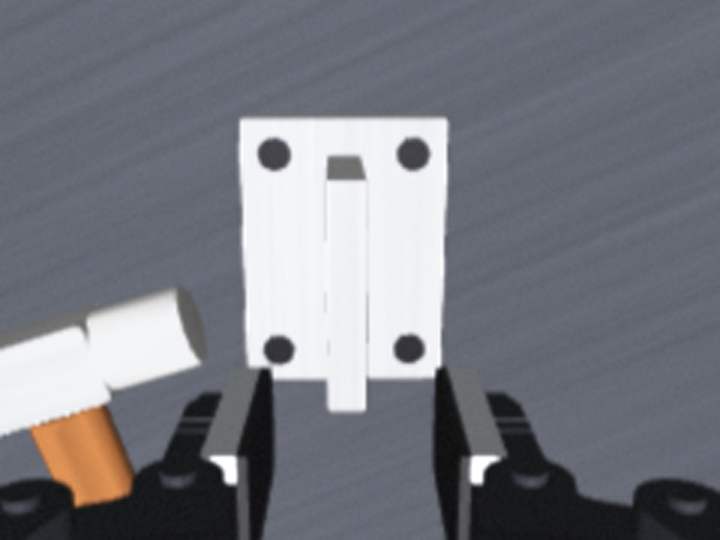

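Web (column 347) is centred between the pads (mid 353) and the hammer head end (205,330) stays clear of the left finger. Descend.

Emit:
{"op": "play_rows", "data": {"series": [{"fingers":0.3,"dx":-1,"dy":-1,"dz":-15,"turn":0},{"fingers":0.3,"dx":-1,"dy":0,"dz":-15,"turn":0},{"fingers":0.3,"dx":0,"dy":0,"dz":-15,"turn":0},{"fingers":0.3,"dx":0,"dy":0,"dz":-12,"turn":0},{"fingers":0.3,"dx":0,"dy":0,"dz":-8,"turn":0},{"fingers":0.3,"dx":0,"dy":0,"dz":-4,"turn":0},{"fingers":0.3,"dx":0,"dy":0,"dz":0,"turn":0}]}}

```text
clock: 11.92
position: [0.6254, -0.1695, 0.0224]
ee_rot: [0.0, 0.836, 0.549, 0.017]
contact_force: [0.4, -0.3, 0.8]
width: 0.0299
```

```bash
python3 s.py
```

```text
[ 0.6254 -0.1695  0.0224] yaw 1.1629004107901748 z [ 0.0281  0.0184 -0.9994] F [ 0.4371 -0.2936  0.7623] M [-0.0142  0.0348  0.0087] 0.02985446453983797 11.9167
```

Emit:
{"op": "play_rows", "data": {"series": [{"fingers":0.3,"dx":-5,"dy":3,"dz":-7,"turn":0},{"fingers":0.3,"dx":0,"dy":0,"dz":-3,"turn":0},{"fingers":0.3,"dx":0,"dy":0,"dz":0,"turn":0},{"fingers":1,"dx":0,"dy":0,"dz":0,"turn":0},{"fingers":1,"dx":0,"dy":0,"dz":0,"turn":0},{"fingers":1,"dx":0,"dy":0,"dz":0,"turn":0},{"fingers":1,"dx":0,"dy":0,"dz":0,"turn":0},{"fingers":1,"dx":0,"dy":0,"dz":0,"turn":0}], "squeeze": 50}}

```text
clock: 12.58
position: [0.6215, -0.1664, 0.014]
ee_rot: [0.002, 0.836, 0.549, 0.018]
contact_force: [-0.1, 0.4, -1.4]
width: 0.009
```

```bash
python3 s.py
```

```text
[ 0.6215 -0.1664  0.014 ] yaw 1.163257728311341 z [ 0.032   0.0171 -0.9993] F [-0.1025  0.3843 -1.4262] M [-0.0633  0.0688  0.0064] 0.009010209900873424 12.5833
```

Gripped (9 mm). Lift and carry to above a spot ~15 mm short of the corner in both directions.

Emit:
{"op": "play_rows", "data": {"series": [{"fingers":1,"dx":0,"dy":0,"dz":10,"turn":0},{"fingers":1,"dx":0,"dy":0,"dz":20,"turn":0},{"fingers":1,"dx":0,"dy":0,"dz":25,"turn":0},{"fingers":1,"dx":0,"dy":0,"dz":25,"turn":0},{"fingers":1,"dx":-3,"dy":20,"dz":10,"turn":0.02},{"fingers":1,"dx":-5,"dy":32,"dz":0,"turn":0.02},{"fingers":1,"dx":-5,"dy":34,"dz":0,"turn":0.02},{"fingers":1,"dx":-5,"dy":34,"dz":0,"turn":0.02},{"fingers":1,"dx":-5,"dy":34,"dz":0,"turn":0.02},{"fingers":1,"dx":-5,"dy":34,"dz":0,"turn":0.02},{"fingers":1,"dx":-5,"dy":34,"dz":0,"turn":0.02},{"fingers":1,"dx":-5,"dy":34,"dz":0,"turn":0.02},{"fingers":1,"dx":-5,"dy":25,"dz":0,"turn":0.01},{"fingers":1,"dx":0,"dy":10,"dz":0,"turn":0},{"fingers":1,"dx":0,"dy":0,"dz":0,"turn":0},{"fingers":1,"dx":0,"dy":0,"dz":0,"turn":0}], "squeeze": 60}}

```text
clock: 13.92
position: [0.5635, 0.1348, 0.1037]
ee_rot: [-0.006, 0.785, 0.62, 0.009]
contact_force: [0.6, -0.2, -6.1]
width: 0.0085
```

```bash
python3 s.py
python3 - <<'E'
from h import *
np.set_printoptions(precision=4,suppress=True)
st=get_state();w=get_image('wrist');a=get_image('top');np.save('w8.npy',[dict(st=st,im=w)],allow_pickle=True)
p=cv2.resize(w['pixels'][:,:,::-1],(800,600),interpolation=2);cv2.imwrite('pics/w8.png',p)
E
```

```text
[0.5635 0.1348 0.1037] yaw 1.3365509111592682 z [ 0.0066  0.0216 -0.9997] F [ 0.5884 -0.2386 -6.1163] M [-0.1075 -0.0317  0.014 ] 0.008453624729238957 13.9167
```

View pics/w8.png

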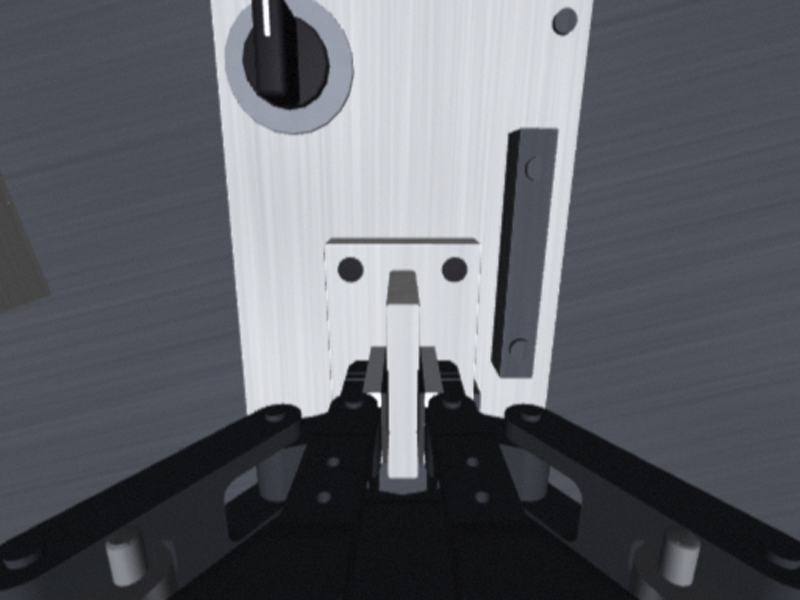

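The picture (800 px wide) shows the bracket square to the plate, foot far edge at row 240 (columns 326–479), and the long fence's inner face top edge (521,130)–(503,378), bottom end (492,370).

Run:
```python
from h import *
np.set_printoptions(precision=4,suppress=True)
d=np.load('w8.npy',allow_pickle=True)[0];w,st=d['im'],d['st'];s=1.5625
T=R.from_quat(np.roll(st['ee_rot'],-1)).as_matrix();P=np.array(st['position'])
a,b=[onz(w,(u/s,v/s),.037,st) for u,v in((521,130),(503,378))];c=onz(w,(492/s,370/s),.012,st)
v=b-a;print('face',a,b,c,'yaw',np.arctan2(v[1],v[0]),'len',np.linalg.norm(v))
# plate edges
L=[onz(w,(u/s,v/s),.012,st) for u,v in((212,20),(244,380))];v=L[1]-L[0];print('left edge yaw',np.arctan2(v[1],v[0]))
# bracket foot-top far edge: z unknown; web 30mm below point etc
zf=P[2]-.014+.016
B=[onz(w,(u/s,v/s),zf,st) for u,v in((326,243),(479,243))];v=B[1]-B[0];print('foot edge',B,'len',np.linalg.norm(v),'yaw-pi/2',np.arctan2(v[1],v[0])-np.pi/2)
y=-.233;ex=np.array([np.cos(y),np.sin(y)]);ey=np.array([-ex[1],ex[0]])
bc=(B[0]+B[1])[:2]/2+.04*ex;print('bracket ctr',bc,'TCP',P[:2])
for cor in([.6357,.1854],):
    cor=np.array(cor)
    for n,X in(('fencetop a',a),('b',b),('bot',c),('br',bc),('tcp',P)):print(n,(np.array(X[:2])-cor)@np.c_[ex,ey])
```

```text
face [0.4918 0.2154 0.037 ] [0.6259 0.1828 0.037 ] [0.6322 0.1807 0.012 ] yaw -0.23786133868469891 len 0.13797863989795028
left edge yaw -0.25164533421548785
foot edge [array([0.5162, 0.1163, 0.1057]), array([0.5299, 0.1729, 0.1057])] len 0.05821044487754198 yaw-pi/2 -0.23779420817162422
bracket ctr [0.562  0.1353] TCP [0.5635 0.1348]
fencetop a [-0.1469 -0.0041]
b [-0.009  -0.0048]
bot [-0.0023 -0.0054]
br [-0.0602 -0.0657]
tcp [-0.0586 -0.0659]
```

Emit:
{"op": "play_rows", "data": {"series": [{"fingers":1,"dx":6,"dy":8,"dz":-10,"turn":0},{"fingers":1,"dx":6,"dy":8,"dz":-15,"turn":0},{"fingers":1,"dx":0,"dy":0,"dz":-15,"turn":0},{"fingers":1,"dx":0,"dy":0,"dz":-12,"turn":0},{"fingers":1,"dx":0,"dy":0,"dz":-8,"turn":0},{"fingers":1,"dx":0,"dy":0,"dz":0,"turn":0},{"fingers":1,"dx":0,"dy":0,"dz":0,"turn":0}]}}

```text
clock: 14.6
position: [0.5826, 0.1429, 0.039]
ee_rot: [-0.004, 0.789, 0.614, 0.011]
contact_force: [0.7, 0.3, -5.8]
width: 0.0087
```

```bash
cat >> s.py <<'E'
y=-.238;ex=np.array([np.cos(y),np.sin(y)]);ey=np.array([-ex[1],ex[0]])
print('tcp in corner',(np.array(s['position'])[:2]-[.6347,.181])@np.c_[ex,ey],'F jig',np.array(s['contact_force'])[:2]@np.c_[ex,ey])
E
python3 s.py
```

```text
[0.5826 0.1429 0.039 ] yaw 1.3222505442602819 z [ 0.0118  0.0195 -0.9997] F [ 0.706   0.301  -5.7968] M [-0.0176 -0.0174 -0.019 ] 0.008722071464405673 14.6
tcp in corner [-0.0416 -0.0493] F jig [0.6151 0.459 ]
```

Emit:
{"op": "play_rows", "data": {"series": [{"fingers":1,"dx":-8,"dy":2,"dz":0,"turn":0.01},{"fingers":1,"dx":-2,"dy":0,"dz":-5,"turn":0},{"fingers":1,"dx":-1,"dy":0,"dz":-5,"turn":0},{"fingers":1,"dx":0,"dy":0,"dz":-3,"turn":0},{"fingers":1,"dx":0,"dy":0,"dz":-2,"turn":0},{"fingers":1,"dx":0,"dy":0,"dz":-2,"turn":0}]}}

```text
clock: 15.1
position: [0.5725, 0.145, 0.0255]
ee_rot: [-0.003, 0.786, 0.618, 0.013]
contact_force: [-5.8, 0.4, 15.0]
width: 0.0086
```

```bash
python3 s.py
```

```text
[0.5725 0.145  0.0255] yaw 1.3315757350895385 z [ 0.0172  0.0209 -0.9996] F [-5.7947  0.4373 14.973 ] M [-0.5603  0.8144 -0.0206] 0.008606366726073693 15.1
tcp in corner [-0.0519 -0.0497] F jig [-5.7344 -0.9412]
```

On the plate (15 N). Slide toward the long fence, then the short one.

Emit:
{"op": "play_rows", "data": {"series": [{"fingers":1,"dx":1,"dy":4,"dz":0,"turn":0},{"fingers":1,"dx":1,"dy":4,"dz":0,"turn":0},{"fingers":1,"dx":1,"dy":4,"dz":0,"turn":0},{"fingers":1,"dx":1,"dy":4,"dz":0,"turn":0},{"fingers":1,"dx":0,"dy":0,"dz":0,"turn":0}]}}

```text
clock: 15.52
position: [0.5779, 0.1615, 0.027]
ee_rot: [-0.001, 0.786, 0.618, 0.014]
contact_force: [-0.9, -2.9, -4.6]
width: 0.0088
```

```bash
python3 s.py
```

```text
[0.5779 0.1615 0.027 ] yaw 1.3324895002704815 z [ 0.0206  0.0192 -0.9996] F [-0.9101 -2.9432 -4.5691] M [-0.5459  0.1126 -0.0979] 0.008799874688011867 15.5167
tcp in corner [-0.0506 -0.0324] F jig [-0.1905 -3.0747]
```

Emit:
{"op": "play_rows", "data": {"series": [{"fingers":1,"dx":1,"dy":2,"dz":-2,"turn":0},{"fingers":1,"dx":3,"dy":0,"dz":-1,"turn":0},{"fingers":1,"dx":3,"dy":0,"dz":-1,"turn":0},{"fingers":1,"dx":3,"dy":0,"dz":-1,"turn":0},{"fingers":1,"dx":0,"dy":0,"dz":0,"turn":0}]}}

```text
clock: 15.93
position: [0.578, 0.1615, 0.0264]
ee_rot: [-0.005, 0.786, 0.618, 0.005]
contact_force: [1.2, -2.2, -6.4]
width: 0.0088
```

```bash
python3 s.py
```

```text
[0.578  0.1615 0.0264] yaw 1.3336502487835804 z [ 0.0015  0.0129 -0.9999] F [ 1.2448 -2.2196 -6.3739] M [-0.3777 -0.1507 -0.0871] 0.00882105694840766 15.9333
tcp in corner [-0.0505 -0.0324] F jig [ 1.733  -1.8635]
```

Emit:
{"op": "play_rows", "data": {"series": [{"fingers":1,"dx":4,"dy":-1,"dz":1,"turn":0},{"fingers":1,"dx":4,"dy":-1,"dz":0,"turn":0},{"fingers":1,"dx":4,"dy":-1,"dz":0,"turn":0},{"fingers":1,"dx":3,"dy":-1,"dz":0,"turn":0}]}}

```text
clock: 16.27
position: [0.5906, 0.1585, 0.0264]
ee_rot: [-0.008, 0.786, 0.618, 0.002]
contact_force: [-9.7, 3.4, 7.7]
width: 0.0087
```

```bash
python3 s.py
```

```text
[0.5906 0.1585 0.0264] yaw 1.3328869175659688 z [-0.0058  0.0149 -0.9999] F [-9.6906  3.3827  7.6993] M [ 0.3463  1.552  -0.1833] 0.008736922051265908 16.2667
tcp in corner [-0.0376 -0.0323] F jig [-10.215    1.0027]
```

Emit:
{"op": "play_rows", "data": {"series": [{"fingers":1,"dx":2,"dy":4,"dz":-1,"turn":0},{"fingers":1,"dx":3,"dy":4,"dz":-1,"turn":0},{"fingers":1,"dx":4,"dy":4,"dz":-1,"turn":0},{"fingers":1,"dx":4,"dy":4,"dz":-1,"turn":0}]}}

```text
clock: 16.6
position: [0.5903, 0.1584, 0.0269]
ee_rot: [-0.006, 0.785, 0.619, -0.018]
contact_force: [-11.1, -10.6, 11.0]
width: 0.0086
```

```bash
python3 s.py
```

```text
[0.5903 0.1584 0.0269] yaw 1.3364451272067257 z [-0.0364 -0.0133 -0.9992] F [-11.1373 -10.5839  10.9653] M [-1.6007  1.5061 -0.3963] 0.008599291656683801 16.6
tcp in corner [-0.0379 -0.0324] F jig [ -8.3281 -12.9113]
```

Both fences push back (jig x −8 N, y −13 N), but repeated pushing has leaned the tool ~0.036 rad. Undo the lean with a few back-pushes under friction, then push once.

Emit:
{"op": "play_rows", "data": {"series": [{"fingers":1,"dx":-3,"dy":0,"dz":-3,"turn":0},{"fingers":1,"dx":-3,"dy":0,"dz":-2,"turn":0},{"fingers":1,"dx":-3,"dy":0,"dz":-2,"turn":0}]}}

```text
clock: 16.85
position: [0.5894, 0.1583, 0.026]
ee_rot: [-0.002, 0.786, 0.618, -0.011]
contact_force: [-0.5, -2.4, 3.8]
width: 0.0084
```

```bash
python3 s.py
```

```text
[0.5894 0.1583 0.026 ] yaw 1.3332096803836004 z [-0.0204 -0.011  -0.9997] F [-0.4592 -2.387   3.8162] M [-0.2168 -0.2523 -0.0538] 0.008449102320069592 16.85
tcp in corner [-0.0387 -0.0328] F jig [ 0.1165 -2.428 ]
```

Emit:
{"op": "play_rows", "data": {"series": [{"fingers":1,"dx":-3,"dy":-2,"dz":-4,"turn":0},{"fingers":1,"dx":-3,"dy":-2,"dz":-4,"turn":0},{"fingers":1,"dx":-3,"dy":-2,"dz":-4,"turn":0}]}}

```text
clock: 17.1
position: [0.5892, 0.1583, 0.0252]
ee_rot: [-0.0, 0.787, 0.617, 0.001]
contact_force: [-2.6, 3.3, 17.4]
width: 0.0091
```

```bash
python3 s.py
```

```text
[0.5892 0.1583 0.0252] yaw 1.3307186848601804 z [ 0.0006  0.001  -1.    ] F [-2.6276  3.2719 17.4265] M [0.2057 0.4985 0.1024] 0.009063212501487198 17.1
tcp in corner [-0.0388 -0.0328] F jig [-3.3249  2.5601]
```

Tool is now upright. One firm push, then let it settle while looking.

Emit:
{"op": "play_rows", "data": {"series": [{"fingers":1,"dx":6,"dy":5,"dz":-3,"turn":0}]}}

```text
clock: 17.18
position: [0.5894, 0.1588, 0.0253]
ee_rot: [0.0, 0.786, 0.619, -0.006]
contact_force: [-28.6, -27.0, 38.5]
width: 0.0088
```

```bash
python3 s.py
python3 - <<'E'
from h import *
for i in range(8): get_image('top')
E
python3 s.py
```

```text
[0.5894 0.1588 0.0253] yaw 1.3341105037359962 z [-0.0098 -0.0078 -0.9999] F [-28.6435 -27.0323  38.5337] M [-4.501   4.3577 -0.2236] 0.008765652739796875 17.1833
tcp in corner [-0.0388 -0.0323] F jig [-21.463  -33.0233]
[0.5892 0.1585 0.0252] yaw 1.3330343637640492 z [-0.0102 -0.0074 -0.9999] F [-17.4257 -13.4588  27.4547] M [-2.2206  2.4844 -0.0869] 0.008465586538154253 17.5833
tcp in corner [-0.0389 -0.0326] F jig [-13.7615 -17.1877]
```

Run:
```python
from h import *
np.set_printoptions(precision=1,suppress=True)
st=get_state();w=get_image('wrist');b=get_image('scene')
y=-.238;ex=np.array([np.cos(y),np.sin(y),0]);ey=np.array([-ex[1],ex[0],0]);cor=np.array([.6347,.181,.012])
u=proj(b,cor)[0].astype(int);print(u)
p=cv2.resize(w['pixels'][60:330,120:440,::-1],(474,400),interpolation=2);q=cv2.resize(b['pixels'][u[1]-50:u[1]+35,u[0]-35:u[0]+34,::-1],(324,400),interpolation=2)
cv2.imwrite('pics/w9.png',np.hstack([p,q]))
```

```text
[291 262]
```

View pics/w9.png

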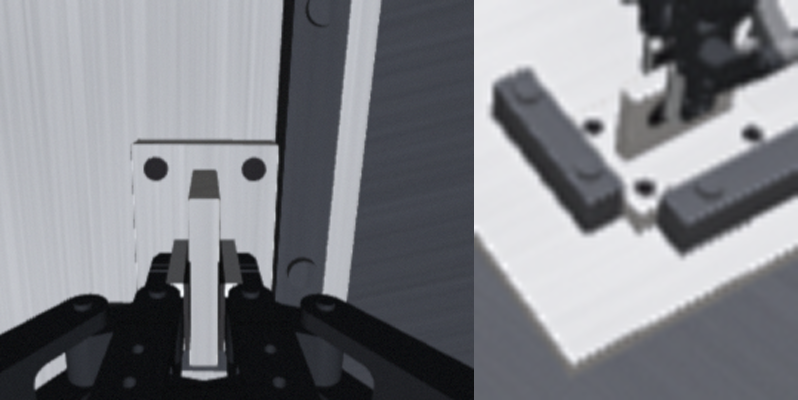

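The foot's edge (277,145–300) lies against the long fence, and in the scene crop its corner (645,205) sits in the relief gap, touching both bars; it looks flat. A last push with less down-force, so fence contact (not plate friction) carries it.

Emit:
{"op": "play_rows", "data": {"series": [{"fingers":1,"dx":8,"dy":6,"dz":-1,"turn":0}]}}

```text
clock: 17.77
position: [0.5895, 0.1587, 0.026]
ee_rot: [-0.001, 0.785, 0.619, -0.015]
contact_force: [-16.7, -15.3, 12.9]
width: 0.0087
```

```bash
python3 - <<'E'
from h import *
for i in range(16): get_image('top')
E
python3 s.py
```

```text
[0.5894 0.1586 0.0259] yaw 1.3351402963295673 z [-0.0253 -0.0177 -0.9995] F [-17.6611 -14.4969  21.8961] M [-2.6112  2.5086 -0.2566] 0.008500252198069188 18.5667
tcp in corner [-0.0388 -0.0324] F jig [-13.7455 -18.252 ]
```

Forces are good, but the lean grew to ~0.03; undo once more and push once, then hand in.

Emit:
{"op": "play_rows", "data": {"series": [{"fingers":1,"dx":-3,"dy":-2,"dz":-4,"turn":0},{"fingers":1,"dx":-3,"dy":-2,"dz":-4,"turn":0},{"fingers":1,"dx":-3,"dy":-2,"dz":-4,"turn":0},{"fingers":1,"dx":-3,"dy":-3,"dz":-4,"turn":0},{"fingers":1,"dx":7,"dy":6,"dz":-2,"turn":0}]}}

```text
clock: 18.98
position: [0.5898, 0.1589, 0.0254]
ee_rot: [0.001, 0.786, 0.618, -0.005]
contact_force: [-28.0, -30.4, 28.4]
width: 0.0086
```

```bash
python3 s.py
python3 - <<'E'
from h import *
for i in range(12): get_image('top')
E
python3 s.py
```

```text
[0.5898 0.1589 0.0254] yaw 1.3323582757486778 z [-0.0068 -0.0086 -0.9999] F [-28.0361 -30.4144  28.4136] M [-5.2232  4.3034 -0.4493] 0.008621128933669248 18.9833
tcp in corner [-0.0384 -0.0321] F jig [-20.0753 -36.1669]
[0.5897 0.1586 0.0253] yaw 1.330946283869088 z [-0.0075 -0.0081 -0.9999] F [-16.065  -13.9484  24.0323] M [-2.4545  2.5226 -0.3807] 0.008417111546296638 19.5833
tcp in corner [-0.0385 -0.0323] F jig [-12.3237 -17.3427]
```

```bash
python3 -c "
from h import *
s=get_state();print(s['clock'],s['contact_force'],s['width']);print(sign_off())"
```

```text
19.5833 [-16.06504066 -13.94843695  24.03230115] 0.008417111546296638
the job is handed in; nothing more can be done
None
```

I turned the tack-counter knob counter-clockwise to its zero stop. I then seated the bracket in the jig corner and handed the job in at 19.6 s, with the arm still gripping and pressing it. No verdict was reported.

**Knob:** I felt the hard stop (about 1.6 N m), and a picture taken afterwards shows the bar parallel to the plate with the mark toward jig -x. I did not measure the angle afterwards.

**Bracket at hand-in:**
- **Push:** about 12 N along the jig's x, 17 N along its y and 24 N down, steady over the last 0.6 s. These are total forces at the wrist, so part may be plate friction rather than fence contact. The last picture shows the foot against both fences.
- **Alignment:** tool yaw is within about 0.01 rad of the fences and its lean is about 0.01 rad. I did not measure the bracket's own tilt; it looked flat in the last picture.
- **Position:** the tool point is at x -38.5, y -32.3 mm from my corner estimate, against a seat of -40, -30. That estimate is only good to about 2 mm.
- **Grip:** set to 60 N, with the fingers at 8.4 mm on the web.

**Checks that failed or disagreed:**
- **Finger length:** the first two closings on the knob missed, because the fingertips stood roughly 20 to 25 mm behind the tool point instead of 11 mm ahead of it. I worked with the observed length after that.
- **Tool lean:** repeated pushing into the corner leaned the tool up to 0.04 rad. I corrected this twice before the last push.
- **Corner position:** my first estimate was about 4.5 mm off along y. I corrected it from the fence face.

I made no deliberate contact with the tube, coupling or hammer, but did not measure their positions again at the end.

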